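# Back the draw-bench winch off two teeth and lock it again

### The arm

A 7-joint arm with a two-finger parallel gripper is mounted at the origin on the work surface. World frame = base frame: x ahead of the robot, y to its left, z up, the work surface at z = 0. Lengths are in m, angles in rad, forces in N, time in s.
With the tool pointing down it reaches from about 0.425 to 0.875 m from the base axis. Payload 4.7 kg.
Tool frame: the origin (TCP) lies between the finger pads, 19 mm behind the fingertips; this is the grasp point; z points along the fingers, y is the line along which they close (so a half turn about z gives the same grasp; the last joint's range is limited). The gripper opens to 87 mm and grips with 3 to 60 N. Pads are 19 mm wide; open, the fingers measure 117 mm over their backs; the gripper's body (75 mm by 190 mm) begins 51 mm behind the grasp point.
Start: joints at [-1.331, 0.321, -0.07, 1.45, 0.023, 1.371, -0.057], TCP at [0.146, 0.634, 0.241] pointing down, gripper open.
Joint ranges: [-2.86, 2.86], [-0.3, 2.09], [-1.38, 1.24], [0.06, 2.45], [-1.56, 4.7], [0.09, 2.05], [-2.69, 2.69]. Speed limits (rad/s): [2.57, 2.57, 3.14, 3.14, 3.14, 3.14, 3.14].

### API

Orientations are given as a unit quaternion [x, y, z, w].
In Python, from cell import telemetry, eyes, order gives the robot as it stands.
- The arm moves only by the shell command python3 -m jog 'ROWS' [FORCE]. ROWS is JSON, a list of rows, each a list of 7 numbers: the finger opening in cm, from 0 to 8.7, then the shift along the tool's x, y, z in cm, then the turn, a rotation vector about the tool's x, y, z in degrees. In form: [[fingers, tx, ty, tz, ax, ay, az], ...]. A call has 1 to 10 rows; each row shifts and turns the commanded pose from where the row before left it, along the tool's axes as they then stand; what a row does not reach is not made up. A row lasts 1/10 s, in which the tool goes at most 50 mm and 8.59 degrees, less where a joint would pass 70% of its speed; a pose out of reach is approached as far as the arm can. A call is refused whole if a number of a shift passes 5 or a number of a turn 8.59, either way. A call with a gripper value outside its range is refused whole. The fingers move at their own pace and stop on an object; FORCE is the grip in N (left out, the last holds). Time passes only in rows, so rows that do not move let the fingers close. It gives the time, the measured TCP pose, the force, the opening and the grip force at its end, in the units of the state.
- telemetry.state(): the state, without advancing time (a new reading comes with each control period).
- eyes.grab_frame(name): name is "scene" or "top" or "wrist"; returns a dict with "img" (400x640x3 uint8, blue, green, red), "depth" (400x640 float32, m along the optical axis (not along the pixel's ray), 0 where there is no reading), "fovy" (degrees; the focal length in pixels is half the picture's height over the tangent of half this angle, whatever the lens; pixels are square), "cx", "cy" (the principal point, pixels), "xyz" and "attitude" of the camera in the world. Camera axes: x right, y up, looking along -z (the intrinsics and any distortion apply to the point x, -y, -z); pixel columns grow to the right and rows downward; lengths in m; the calibration is good to about 2 mm. A picture is of the moment at which its call begins.
- order.job_done(): hands the job in; it is judged then, once.
Trained networks look in a picture, given as the dict that the camera call returned (one of the last four; its "shot" number tells which), for a name from the list of things; names that differ only in an ending like _2 or _b are one class to them, and where a whole thing is asked for, a point or a joint stands for the part that bears it (a point fixed in the world has none). Each returns a list of dicts, best first, with "conf" (0 to 1); they miss things now and then, are a little off and sometimes report something else, mostly with a low value. They report only what shows in the picture. A call takes as long as a camera call.
- eyes.silhouettes(label, picture): "region" (400x640 bool, what is visible of it) and "pixel" ([row, column] in pixels, amid what is visible of it).
The state is a dict: "time_s": time; "joint_positions": joint angles; "dq": joint speeds; "joint_efforts": joint torques, N m; "tcp_pos": TCP position; "eef_rot": TCP orientation; "wrist_force": force on the tool from outside, world axes, zero at the start; "moment": the same for the moment, N m; "width": finger opening in m; "grasp_force": force on a finger pad.
Only numpy, scipy, OpenCV 4.12 (cv2) and the standard library are available. Lean on these libraries where they do the work, as an engineer would, in place of code of your own. Each camera call takes 0.05 s, during which the arm holds its last target. There are 200 camera calls.

### The job

The crank of the jeweller's draw-bench winch is wound two teeth too far: free its brass pawl by easing the red crank a little forward (its hooked tooth holds the pawl down until then), throw the pawl right back onto its stop, and only then turn the crank backward. Lock the wheel again exactly two teeth back from where it was: lay the pawl down into the wheel and turn the crank back until the hooked tooth bears hard on the pawl, then let go. Do not bump the lamp over the winch, and leave the other things on the bench where they are.

Things in the scene. Friction and masses are not known exactly. Their poses are not given: they have to be found in the camera images.
- winch: Hand winch fixed to the bench. Green bed plate 12 mm thick, x = -140 to +220 mm, y = -100 to +100 in its own frame: origin on the bench top below the wheel's middle, x along the bed away from the robot side, y left, z up. Green cheeks (70 long, 10 thick, 142 high) at y = -45 and +45; dark draw plate at x = 170 to 200, 92 high.
- axle (a point): Middle of the steel ratchet wheel, on its level axle (along the winch's y), 115 mm above the bench; axes as the winch's. The wheel has 8 teeth 45 degrees apart, is 129 mm across and 18 mm thick.
- pawl_pin (a point): The level pin (along the winch's y) on which the brass pawl swings, at (-85, 0, 200) mm in the winch's frame, on a green post 34 mm square that ends 213 mm above the bench; axes as the winch's.
- wheel (a joint): Angle of wheel and crank (rad), 0 = locked as found (starts 0 to 0.04), plus = forward: the top goes to the winch's +x. Turns stiffly (4 N at the handle), stays where left; ends at -2.6 and +0.7. Locks at 0, -0.785 and -1.571: there a tooth's hooked lip, 5 mm deep, overhangs the pawl's nose, which can neither rise nor let the wheel go back. 0.10 ahead of a lock the pawl is free.
- crank_grip (a point): Grip point of the red crank handle: a bar 20 mm thick, 85 mm long, along the winch's y from y = -70 to -155 mm (this point at -118), 85 mm from the axle; it can turn in the fingers. The crank is rigid on the wheel: at wheel angle 0 it leans 0.349 rad past upright toward +x, more with plus. Its dark arm lies at y = -60 to -70.
- pawl (a joint): Angle of the pawl (rad): 0 = nose fully down in the wheel, growing as the nose goes up and over toward the winch's -x; 2.1 = thrown back on its stop, where its weight keeps it (before about 1.8 it falls down). About 0.16 kg, free. Let down with the wheel 0.12 to 0.6 ahead of a lock it drops in as the wheel comes back; under 0.09 ahead it lands on the tooth (0.17) and does not lock.
- pawl_grip (a point): Grip point on the pawl's yellow cross bar: 16 mm thick, along the winch's y from the brass pawl (14 mm thick, at y = 0) to y = +88 mm; this point at y = +68, 50 mm from the pin, level with it on its +x side when the pawl is down. The brass nose reaches 85 mm from the pin.
- lamp: Black lamp on the winch bed (same frame and origin as the winch). Its shade overhangs the pawl: a tool pointing straight down on the pawl's yellow bar hits it, so lean the tool 30 to 40 degrees over to the winch's +y (left) side, fingers closing along the winch's x. Its 16 mm stem stands at x = 155 to 175, y = 65 mm and comes over to the shade at 420 mm height.
- lamp_shade (a point): Middle of the underside of the lamp's round black shade, 110 mm across, 65 mm high; at (-40, 0, 305) mm in the winch's frame.
- tin: bystander: round aluminium tin, 45 mm across, 30 mm high, on the winch bed near the lamp's foot; origin under its middle
- hammer: bystander: hammer lying left of the winch
- driver: bystander: screwdriver lying right of the winch
- pin: bystander: wooden bench pin, 130 x 70 x 20 mm, origin under its middle
- jar: bystander: glass jar of files, 72 mm across, files up to 190 mm high, origin under its middle
- bottle: bystander: white bottle, 52 mm across, 75 mm high, origin under its middle
- reel: bystander: blue reel with copper core, 70 mm across, 43 mm high, origin under its middle

How it is judged:
On the way, in this order (a step that is already met when the one before it is completed fails the run):
1. the crank is eased forward so that the hooked tooth lets the pawl go (value of joint wheel above 0.085 rad), for 0.1 s.
2. the pawl is thrown back onto its stop before the wheel has gone back (value of joint pawl above 1.9 rad and value of joint wheel above -0.2 rad), for 0.1 s.
3. the wheel is turned backward past the first tooth with the pawl clear of it (value of joint wheel below -0.9 rad and value of joint pawl above 0.3 rad), for 0.1 s.
At the end, for the whole second after the job is handed in: The wheel is locked at rest two teeth back (joint wheel between -1.64 and -1.52 rad, where the lock is -1.571), the pawl lies fully down in it (joint pawl under 0.06 rad), and everything is let go (value of joint wheel between -1.64 and -1.52 rad and value of joint pawl below 0.06 rad and velocity of joint wheel between -0.05 and 0.05 rad/s and velocity of joint pawl between -0.1 and 0.1 rad/s); the robot touches nothing.
It fails at once if the lamp is bumped (more than 8 N) (contact force between lamp and the arm above 8 N or contact force between lamp and the fingers above 8 N).
It fails at once if another thing on the bench is moved more than 40 mm (distance of any of tin, hammer, driver, pin, jar, bottle, reel from where it was at the start of the episode above 0.04 m).
It also fails if it takes over 72 s, if anything falls off the work surface, if the arm or the gripper's body presses on something with over 40 N, if the wrist force passes 120 N, or if a joint passes its speed limit or range.

## Working session

There is one attempt and no reset: what is moved stays moved. The work goes in short steps, Python scripts to look and compute and a shell command to move; the robot and the scene stay as the last step left them, time stands still between calls to the robot, and variables do not carry over. Pictures are saved under pics/ and viewed, at most 10 in all, crops included, and the job is handed in when it is done.

```bash
ls; mkdir -p pics
cat > h.py <<'E'
import numpy as np, cv2
from scipy.spatial.transform import Rotation as R
from cell import telemetry, eyes, order
def cloud(f):
    h,w=f["depth"].shape; fl=h/2/np.tan(np.radians(f["fovy"])/2)
    u,v=np.meshgrid(np.arange(w),np.arange(h)); d=f["depth"]
    P=np.stack([(u-f["cx"])/fl*d,-(v-f["cy"])/fl*d,-d],-1)
    a=np.array(f["attitude"]); M=R.from_quat(a).as_matrix() if a.size==4 else a.reshape(3,3)
    return P@M.T+np.array(f["xyz"])
E
python3 - <<'E'
from h import *
s=telemetry.state(); print(s)
for n in("scene","top"):
    f=eyes.grab_frame(n); cv2.imwrite(f"pics/{n}0.png",f["img"]); print(n,{k:v for k,v in f.items() if k not in("img","depth")})
    P=cloud(f); ok=f["depth"]>0
    for l in["winch","wheel","crank_grip","pawl","pawl_grip","lamp","tin","hammer","driver","pin","jar","bottle","reel"]:
        for r in eyes.silhouettes(l,f)[:1]:
            m=r["region"]&ok; q=P[m]
            print(l,round(r["conf"],2),r["pixel"],m.sum(),np.median(q,0).round(3) if len(q) else 0, np.percentile(q,[3,97],axis=0).round(3).tolist() if len(q) else 0)
E
```

```text
pics
{'time_s': 0.0, 'joint_positions': array([-1.33091895,  0.32183771, -0.07006042,  1.45170064,  0.02262462,
        1.37082165, -0.05691468]), 'dq': array([ 0.00022107,  0.00101634,  0.00051717, -0.00101806,  0.00190464,
       -0.00243745, -0.00182774]), 'joint_efforts': array([-5.38827971e-04, -4.91289425e+01, -4.04417356e-01, -3.12528098e+01,
       -6.39041117e-02,  4.39449248e-02,  1.57322074e-04]), 'tcp_pos': array([0.14546184, 0.63296205, 0.2401389 ]), 'eef_rot': array([ 1.12649860e-01,  9.93634253e-01, -9.89420587e-04, -4.53268910e-05]), 'wrist_force': array([0.34360069, 0.24018929, 0.39046883]), 'moment': array([-0.00488129, -0.03655004,  0.01846221]), 'grasp_force': 0.0, 'width': 0.08699546307415995}
scene {'fovy': 56.81181493614649, 'cx': 323.03244623686084, 'cy': 195.357355090926, 'xyz': array([0.81717235, 0.44059885, 0.96728956]), 'attitude': array([0.07665726, 0.30761062, 0.91363436, 0.25450272]), 'shot': 1}
winch 0.96 [245.1, 288.7] 11613 [ 0.647 -0.025  0.085] [[0.504, -0.14, 0.008], [0.825, 0.046, 0.426]]
wheel 0.74 [226.4, 290.3] 1151 [ 0.638 -0.043  0.142] [[0.
[... 1765 characters left out ...]
.023, 0.429]]
tin 0.6 [161.6, 307.0] 159 [ 0.709 -0.     0.042] [[0.69, -0.022, 0.029], [0.73, 0.017, 0.049]]
hammer 0.82 [182.3, 264.1] 664 [0.65  0.137 0.024] [[0.525, 0.082, 0.014], [0.75, 0.2, 0.031]]
driver 0.69 [205.1, 399.5] 296 [ 0.576 -0.309  0.021] [[0.524, -0.331, 0.003], [0.69, -0.283, 0.03]]
pin 0.8 [262.3, 198.7] 901 [0.372 0.327 0.02 ] [[0.313, 0.293, 0.013], [0.429, 0.362, 0.026]]
jar 0.69 [189.2, 436.8] 534 [ 0.616 -0.404  0.1  ] [[0.59, -0.44, 0.022], [0.649, -0.38, 0.179]]
bottle 0.73 [176.5, 323.0] 7099 [ 0.608 -0.055  0.017] [[0.489, -0.153, 0.004], [0.812, 0.042, 0.427]]
reel 0.86 [235.3, 441.9] 459 [ 0.484 -0.43   0.042] [[0.455, -0.464, 0.002], [0.516, -0.401, 0.049]]
```

Run:
```python
from h import *
f=eyes.grab_frame("top"); g=eyes.grab_frame("scene")
P=cloud(f);Q=cloud(g)
def rect(pts,n):
    r=cv2.minAreaRect((pts[:,:2]*1000).astype(np.float32)); print(n,len(pts),r)
for F,C,n in((f,P,"top"),(g,Q,"scene")):
    hsv=cv2.cvtColor(F["img"],cv2.COLOR_BGR2HSV)
    gr=(hsv[...,0]>40)&(hsv[...,0]<90)&(hsv[...,1]>60)
    m=gr&(C[...,2]>0.006)&(C[...,2]<0.018)&(F["depth"]>0)
    m=cv2.morphologyEx(m.astype(np.uint8),cv2.MORPH_OPEN,np.ones((3,3)))>0
    rect(C[m],n+" bed")
    red=((hsv[...,0]<8)|(hsv[...,0]>172))&(hsv[...,1]>130)&(C[...,2]>0.1)
    q=C[red&(F["depth"]>0)];c=q.mean(0);U,S,V=np.linalg.svd(q-c);print("crank",len(q),c.round(4),V[0].round(3),(q-c)@V[0].min() if 0 else (((q-c)@V[0]).min(),((q-c)@V[0]).max()))
    ye=(hsv[...,0]>22)&(hsv[...,0]<34)&(hsv[...,1]>130)&(C[...,2]>0.15)&(F["depth"]>0)
    q=C[ye];c=q.mean(0);U,S,V=np.linalg.svd(q-c);print("yellow",len(q),c.round(4),V[0].round(3),(((q-c)@V[0]).min(),((q-c)@V[0]).max()),q[:,2].max())
    post=gr&(C[...,2]>0.209)&(C[...,2]<0.218);q=C[post];print("post",len(q),np.median(q,0).round(4)); 
    if len(q)>5: rect(q,"post")
    b=eyes.silhouettes("lamp",F)[0]["region"]&(C[...,2]>0.36)&(C[...,2]<0.376); rect(C[b],"shade top") if b.sum()>5 else 0
a=np.hstack([cv2.resize(g["img"][90:390,180:500],(800,600),)]);cv2.imwrite("pics/s1.png",a)
```

```text
top bed 2615 ((658.99267578125, -52.112953186035156), (358.093017578125, 199.38262939453125), 0.17275576293468475)
crank 196 [ 0.6481 -0.1645  0.2022] [-0.016  1.     0.01 ] (np.float64(-0.04058780500060148), np.float64(0.040601391030763635))
yellow 114 [ 0.58   -0.0841  0.2033] [-0.093  0.993  0.066] (np.float64(-0.3393512043312624), np.float64(0.11780241060022414)) 0.31089520421761896
post 18 [ 0.5327 -0.0664  0.2128]
post 18 ((531.506103515625, -53.70048904418945), (19.942842483520508, 30.97052764892578), 1.3710100650787354)
shade top 261 ((665.6377563476562, -33.924598693847656), (233.55148315429688, 52.542999267578125), 11.9591703414917)
scene bed 4280 ((658.75830078125, -50.15240478515625), (358.9770202636719, 201.82357788085938), 0.47377970814704895)
crank 130 [ 0.6471 -0.1421  0.2189] [0.721 0.593 0.359] (np.float64(-0.8843757791203292), np.float64(0.19575469671026235))
yellow 343 [ 0.6155 -0.2602  0.2124] [-0.266  0.964 -0.033] (np.float64(-1.1608776198939765), np.float64(0.4325315339910892)) 0.5478212024732402
post 18 [ 0.5363 -0.0357  0.2118]
post 18 ((651.5614013671875, -10.957481384277344), (265.6112976074219, 6.766935348510742), 12.057628631591797)
shade top 305 ((666.6217651367188, -11.1524658203125), (238.47007751464844, 52.253665924072266), 23.834331512451172)
```

View pics/s1.png

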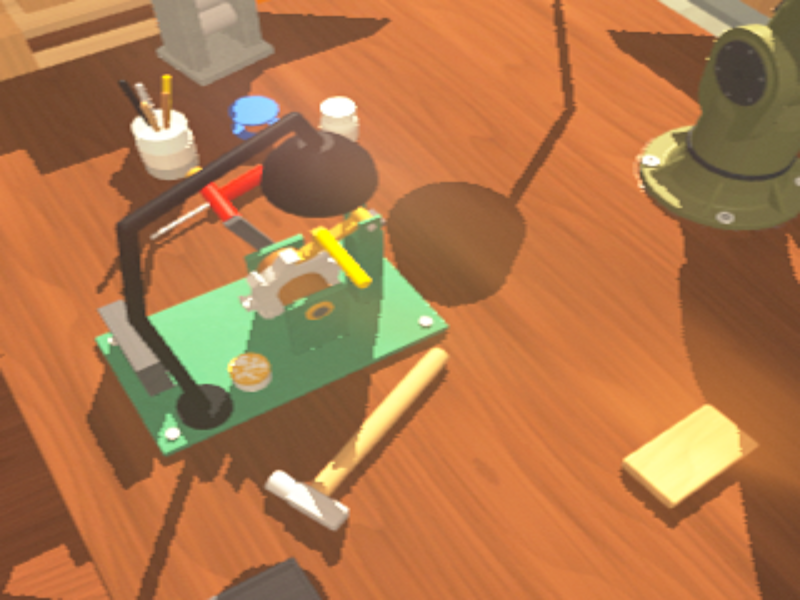

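```bash
cat >> h.py <<'E'
from scipy.spatial.transform import Slerp
O=np.array([0.619,-0.0515,0])   # winch origin, yaw ~0
def ori(L):
    s,c=np.sin(np.radians(L)),np.cos(np.radians(L))
    return R.from_matrix(np.array([[0,c,-s],[1,0,0],[0,-s,-c]]).T)
def crank(w,y=-0.125): a=0.349+w; return O+[.085*np.sin(a),y,.115+.085*np.cos(a)]
def pawl(q,y=0.074): return O+[-.085+.05*np.cos(q),y,.2+.05*np.sin(q)]
def plan(way,p=None,r=None):
    """way: list of (pos,lean,nrows); prints rows' shift(cm, tool)+turn(deg)"""
    s=telemetry.state(); p=s["tcp_pos"] if p is None else np.array(p); r=R.from_quat(s["eef_rot"]) if r is None else r
    for q,L,n in way:
        q=np.array(q); S=Slerp([0,1],R.concatenate([r,ori(L)])); p0=p
        for k in range(1,n+1):
            pn=p0+(q-p0)*k/n; rn=S(k/n)
            print(np.r_[r.inv().apply(pn-p)*100,np.degrees((r.inv()*rn).as_rotvec())].round(2).tolist()); p,r=pn,rn
        print("--",p)
E
python3 -c "
from h import *
plan([([.40,.25,.46],-5,14),([.45,-.2,.46],-15,10),([.648,-.20,.42],-15,5)])"
```

```text
[-2.38, -2.26, -1.56, -0.24, 0.3, 5.5]
[-2.58, -2.02, -1.58, -0.24, 0.3, 5.5]
[-2.75, -1.75, -1.61, -0.24, 0.3, 5.5]
[-2.9, -1.48, -1.63, -0.24, 0.3, 5.5]
[-3.02, -1.18, -1.65, -0.24, 0.3, 5.5]
[-3.11, -0.88, -1.67, -0.24, 0.3, 5.5]
[-3.17, -0.57, -1.69, -0.24, 0.3, 5.5]
[-3.2, -0.26, -1.71, -0.24, 0.3, 5.5]
[-3.2, 0.05, -1.72, -0.24, 0.3, 5.5]
[-3.18, 0.37, -1.74, -0.24, 0.3, 5.5]
[-3.12, 0.68, -1.76, -0.24, 0.3, 5.5]
[-3.03, 0.98, -1.77, -0.24, 0.3, 5.5]
[-2.91, 1.27, -1.78, -0.24, 0.3, 5.5]
[-2.76, 1.55, -1.79, -0.24, 0.3, 5.5]
-- [0.4  0.25 0.46]
[-4.48, 0.5, -0.39, 0.0, 1.0, 0.0]
[-4.48, 0.5, -0.47, 0.0, 1.0, 0.0]
[-4.47, 0.5, -0.55, 0.0, 1.0, -0.0]
[-4.46, 0.5, -0.63, -0.0, 1.0, 0.0]
[-4.44, 0.5, -0.7, 0.0, 1.0, 0.0]
[-4.43, 0.5, -0.78, 0.0, 1.0, -0.0]
[-4.42, 0.5, -0.86, 0.0, 1.0, 0.0]
[-4.4, 0.5, -0.94, -0.0, 1.0, -0.0]
[-4.38, 0.5, -1.01, 0.0, 1.0, 0.0]
[-4.37, 0.5, -1.09, 0.0, 1.0, -0.0]
-- [ 0.45 -0.2   0.46]
[-0.21, 3.96, 0.77, 0.0, 0.0, 0.0]
[-0.21, 3.96, 0.77, 0.0, 0.0, 0.0]
[-0.21, 3.96, 0.77, 0.0, 0.0, 0.0]
[-0.21, 3.96, 0.77, -0.0, -0.0, -0.0]
[-0.21, 3.96, 0.77, 0.0, 0.0, 0.0]
-- [ 0.648 -0.2    0.42 ]
```

```bash
python3 -m jog '[[5,-2.4,-2.2,-1.6,-0.2,0.3,5.5],[5,-2.6,-2,-1.6,-0.2,0.3,5.5],[5,-2.7,-1.8,-1.6,-0.2,0.3,5.5],[5,-2.9,-1.5,-1.6,-0.2,0.3,5.5],[5,-3,-1.2,-1.6,-0.2,0.3,5.5],[5,-3.1,-0.9,-1.7,-0.2,0.3,5.5],[5,-3.2,-0.6,-1.7,-0.2,0.3,5.5],[5,-3.2,-0.3,-1.7,-0.2,0.3,5.5],[5,-3.2,0,-1.7,-0.2,0.3,5.5],[5,-3.2,0.4,-1.7,-0.2,0.3,5.5]]'
python3 -m jog '[[5,-3.1,0.7,-1.8,-0.2,0.3,5.5],[5,-3,1,-1.8,-0.2,0.3,5.5],[5,-2.9,1.3,-1.8,-0.2,0.3,5.5],[5,-2.8,1.5,-1.8,-0.2,0.3,5.5]]'
python3 -c "
from h import *
s=telemetry.state();print(s['joint_positions'],R.from_quat(s['eef_rot']).as_matrix().round(2).tolist())
plan([([.45,-.2,.46],-15,10),([.648,-.19,.42],-15,5)])"
```

```text
time_s: 2.6
tcp_pos: [0.3269, 0.358, 0.3983]
eef_rot: [0.56, 0.828, 0.02, -0.023]
wrist_force: [0.4, 1.1, 0.7]
width: 0.0503
grasp_force: 0.0
time_s: 3.0
tcp_pos: [0.4001, 0.249, 0.4621]
eef_rot: [0.708, 0.705, 0.027, -0.031]
wrist_force: [1.4, 0.4, -0.6]
width: 0.05
grasp_force: 0.0
[-0.92811353 -0.1188962   0.32631575  1.49250528 -0.03355937  1.7200522
 -0.61249107] [[0.0, 1.0, -0.01], [1.0, -0.0, 0.08], [0.08, -0.01, -1.0]]
[-4.47, 0.51, -0.35, -0.03, 1.03, -0.03]
[-4.47, 0.51, -0.43, -0.03, 1.03, -0.03]
[-4.46, 0.51, -0.51, -0.03, 1.03, -0.03]
[-4.45, 0.51, -0.59, -0.03, 1.03, -0.03]
[-4.44, 0.51, -0.67, -0.03, 1.03, -0.03]
[-4.43, 0.51, -0.75, -0.03, 1.03, -0.03]
[-4.41, 0.51, -0.83, -0.03, 1.03, -0.03]
[-4.4, 0.5, -0.91, -0.03, 1.03, -0.03]
[-4.38, 0.5, -0.99, -0.03, 1.03, -0.03]
[-4.36, 0.5, -1.06, -0.03, 1.03, -0.03]
-- [ 0.45 -0.2   0.46]
[-0.01, 3.96, 0.82, 0.0, 0.0, 0.0]
[-0.01, 3.96, 0.82, -0.0, -0.0, 0.0]
[-0.01, 3.96, 0.82, 0.0, 0.0, 0.0]
[-0.01, 3.96, 0.82, 0.0, 0.0, 0.0]
[-0.01, 3.96, 0.82, 0.0, 0.0, 0.0]
-- [ 0.648 -0.19   0.42 ]
```

Works exactly. Continue to above the crank.

```bash
python3 -m jog '[[5,-4.5,0.5,-0.4,0,1,0],[5,-4.5,0.5,-0.4,0,1,0],[5,-4.5,0.5,-0.5,0,1,0],[5,-4.4,0.5,-0.6,0,1,0],[5,-4.4,0.5,-0.7,0,1,0],[5,-4.4,0.5,-0.8,0,1,0],[5,-4.4,0.5,-0.8,0,1,0],[5,-4.4,0.5,-0.9,0,1,0],[5,-4.4,0.5,-1,0,1,0],[5,-4.4,0.5,-1.1,0,1,0]]'
python3 -m jog '[[5,0,4,0.8,0,0,0],[5,0,4,0.8,0,0,0],[5,0,4,0.8,0,0,0],[5,0,4,0.8,0,0,0],[5,0,3.8,0.8,0,0,0],[5,0,0,0,0,0,0]]'
python3 - <<'E'
from h import *
f=eyes.grab_frame("wrist");C=cloud(f)
hsv=cv2.cvtColor(f["img"],cv2.COLOR_BGR2HSV)
red=((hsv[...,0]<8)|(hsv[...,0]>172))&(hsv[...,1]>130)&(C[...,2]>0.1)&(f["depth"]>0)
for n in("crank_grip",):
  for r in eyes.silhouettes(n,f)[:1]: print(r["conf"],r["pixel"]); red&=r["region"]
q=C[red];print(len(q),q.mean(0).round(4),np.percentile(q,[2,98],axis=0).round(4))
cv2.imwrite("pics/w1.png",f["img"])
print(telemetry.state()['joint_positions'].round(2)); plan([(crank(0.02),-15,6)])
E
```

```text
time_s: 4.0
tcp_pos: [0.449, -0.2008, 0.4627]
eef_rot: [0.7, 0.702, 0.09, -0.092]
wrist_force: [0.8, -0.9, -0.5]
width: 0.0503
grasp_force: 0.0
time_s: 4.6
tcp_pos: [0.6519, -0.1863, 0.4156]
eef_rot: [0.7, 0.703, 0.086, -0.095]
wrist_force: [-0.3, 1.0, -1.7]
width: 0.0495
grasp_force: 0.0
0.74 [142.4, 317.3]
949 [ 0.6479 -0.1663  0.2019] [[ 0.6385 -0.206   0.1959]
 [ 0.6569 -0.1258  0.2051]]
[-0.19  0.6   1.06  0.98 -0.74  1.96  0.59]
[-0.75, 0.07, 3.69, -0.09, 0.06, -0.01]
[-0.75, 0.06, 3.69, -0.09, 0.06, -0.01]
[-0.76, 0.05, 3.69, -0.09, 0.06, -0.01]
[-0.76, 0.05, 3.69, -0.09, 0.06, -0.01]
[-0.77, 0.04, 3.68, -0.09, 0.06, -0.01]
[-0.77, 0.03, 3.68, -0.09, 0.06, -0.01]
-- [ 0.64965805 -0.1765      0.19427852]
```

View pics/w1.png

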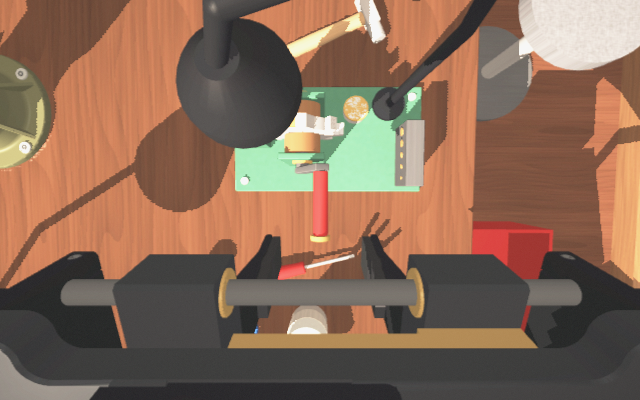

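```bash
python3 -m jog '[[5,-0.8,0,3.7,0,0,0],[5,-0.8,0,3.7,0,0,0],[5,-0.8,-0.1,3.7,0,0,0],[5,-0.8,-0.1,3.7,0,0,0],[5,-0.8,0,3.7,0,0,0],[5,-0.8,0,3.7,0,0,0],[5,0,0,0,0,0,0]]'
python3 -m jog '[[1.2,0,0,0,0,0,0],[1.2,0,0,0,0,0,0],[1.2,0,0,0,0,0,0],[1.2,0,0,0,0,0,0],[1.2,0,0,0,0,0,0],[1.2,0,0,0,0,0,0]]' 25
python3 -c "
from h import *
plan([(crank(0.1),-15,1),(crank(.2),-15,1),(crank(.3),-15,1)])"
```

```text
time_s: 5.4
tcp_pos: [0.6411, -0.1771, 0.1909]
eef_rot: [0.702, 0.701, 0.087, -0.096]
wrist_force: [-0.2, 0.3, 0.7]
width: 0.0502
grasp_force: 0.0
time_s: 6.0
tcp_pos: [0.647, -0.1797, 0.1968]
eef_rot: [0.701, 0.702, 0.09, -0.089]
wrist_force: [6.4, -1.6, 3.5]
width: 0.0191
grasp_force: 25.0
[0.18, 0.89, 0.58, 0.07, 0.47, 0.05]
-- [ 0.65589551 -0.1765      0.19157494]
[-0.11, 0.75, 0.39, 0.0, 0.0, 0.0]
-- [ 0.66335593 -0.1765      0.18750898]
[-0.12, 0.7, 0.46, 0.0, 0.0, 0.0]
-- [ 0.67037315 -0.1765      0.18271853]
```

```bash
python3 -m jog '[[1.2,0,0.8,0.3,0,0,0],[1.2,0,0.8,0.4,0,0,0],[1.2,-0.1,0.8,0.4,0,0,0],[1.2,-0.1,0.7,0.5,0,0,0],[1.2,0,0,0,0,0,0],[1.2,0,0,0,0,0,0],[1.2,0,0,0,0,0,0]]'
python3 -c "
from h import *
p=telemetry.state()['tcp_pos']-O;print(np.arctan2(p[0],p[2]-.115)-.349,np.hypot(p[0],p[2]-.115))"
```

```text
time_s: 6.7
tcp_pos: [0.6733, -0.1797, 0.1784]
eef_rot: [0.702, 0.7, 0.086, -0.092]
wrist_force: [-3.2, -3.9, 1.5]
width: 0.0189
grasp_force: 25.2
0.35928797305582194 0.08354330214319558
```

```bash
python3 -m jog '[[5,0,0,0,0,0,0],[5,0,0,0,0,0,0],[5,0,0,0,0,0,0],[5,0,0,-4,0,0,0],[5,0,0,-5,0,0,0],[5,0,0,-5,0,0,0],[5,0,0,-5,0,0,0],[5,0,0,-5,0,0,0],[5,0,0,0,0,0,0]]'
python3 - <<'E'
from h import *
f=eyes.grab_frame("scene");C=cloud(f)
hsv=cv2.cvtColor(f["img"],cv2.COLOR_BGR2HSV)
ye=(hsv[...,0]>22)&(hsv[...,0]<34)&(hsv[...,1]>130)&(C[...,2]>0.15)&(C[...,2]<.27)&(abs(C[...,0]-.56)<.1)&(C[...,1]>-.03)&(C[...,1]<.05)&(f["depth"]>0)
q=C[ye];print(len(q),np.median(q,0).round(4),np.percentile(q,[3,97],axis=0).round(4),pawl(0),pawl(.2))
pre=pawl(0.05)+.15*np.array([0,np.sin(np.radians(40)),np.cos(np.radians(40))])
plan([([.45,-.2,.46],-5,6),([.42,.2,.46],20,9),(pre,40,6)])
E
```

```text
time_s: 7.6
tcp_pos: [0.6763, -0.2405, 0.4181]
eef_rot: [0.702, 0.702, 0.089, -0.087]
wrist_force: [-0.1, -0.6, -0.1]
width: 0.0502
grasp_force: 0.0
155 [0.584  0.0066 0.2132] [[ 0.5758 -0.0284  0.2067]
 [ 0.5898  0.037   0.2166]] [0.584  0.0225 0.2   ] [0.58300333 0.0225     0.20993347]
[0.83, -3.78, -0.57, -0.01, -1.57, -0.0]
[0.81, -3.78, -0.59, -0.01, -1.57, -0.0]
[0.8, -3.78, -0.61, -0.01, -1.57, -0.0]
[0.78, -3.77, -0.63, -0.01, -1.57, -0.0]
[0.76, -3.77, -0.66, -0.01, -1.57, -0.0]
[0.74, -3.77, -0.68, -0.01, -1.57, -0.0]
-- [ 0.45 -0.2   0.46]
[4.43, -0.33, 0.39, -0.0, -2.78, 0.0]
[4.44, -0.33, 0.17, -0.0, -2.78, 0.0]
[4.44, -0.33, -0.04, 0.0, -2.78, 0.0]
[4.44, -0.33, -0.26, -0.0, -2.78, 0.0]
[4.42, -0.33, -0.47, -0.0, -2.78, 0.0]
[4.39, -0.33, -0.69, 0.0, -2.78, -0.0]
[4.35, -0.33, -0.9, -0.0, -2.78, 0.0]
[4.3, -0.33, -1.11, 0.0, -2.78, -0.0]
[4.25, -0.33, -1.32, 0.0, -2.78, 0.0]
-- [0.42 0.2  0.46]
[-0.46, 2.73, 2.7, 0.0, -3.33, 0.0]
[-0.3, 2.73, 2.72, 0.0, -3.33, 0.0]
[-0.14, 2.73, 2.73, 0.0, -3.33, 0.0]
[0.02, 2.73, 2.73, 0.0, -3.33, 0.0]
[0.18, 2.73, 2.73, 0.0, -3.33, 0.0]
[0.34, 2.73, 2.71, 0.0, -3.33, 0.0]
-- [0.58393751 0.11891814 0.31740562]
```

```bash
python3 -m jog '[[5,0.8,-3.8,-0.6,0,-1.6,0],[5,0.8,-3.8,-0.6,0,-1.6,0],[5,0.8,-3.8,-0.6,0,-1.6,0],[5,0.8,-3.8,-0.6,0,-1.6,0],[5,0.8,-3.8,-0.7,0,-1.6,0],[5,0.7,-3.8,-0.7,0,-1.6,0]]'
python3 -m jog '[[5,4.4,-0.3,0.4,0,-2.8,0],[5,4.4,-0.3,0.2,0,-2.8,0],[5,4.4,-0.3,0,0,-2.8,0],[5,4.4,-0.3,-0.3,0,-2.8,0],[5,4.4,-0.3,-0.5,0,-2.8,0],[5,4.4,-0.3,-0.7,0,-2.8,0],[5,4.4,-0.3,-0.9,0,-2.8,0],[5,4.3,-0.3,-1.1,0,-2.8,0],[5,4.3,-0.3,-1.3,0,-2.8,0]]'
python3 -m jog '[[4,-0.5,2.7,2.7,0,-3.3,0],[4,-0.3,2.7,2.7,0,-3.3,0],[4,-0.1,2.7,2.7,0,-3.3,0],[4,0,2.7,2.7,0,-3.3,0],[4,0.2,2.7,2.7,0,-3.3,0],[4,0.3,2.7,2.7,0,-3.3,0],[4,0,0,0,0,0,0]]'
python3 - <<'E'
from h import *
f=eyes.grab_frame("wrist");C=cloud(f)
hsv=cv2.cvtColor(f["img"],cv2.COLOR_BGR2HSV)
ye=(hsv[...,0]>22)&(hsv[...,0]<34)&(hsv[...,1]>130)&(C[...,2]>0.15)&(C[...,2]<.27)&(abs(C[...,0]-.56)<.1)&(C[...,1]>-.03)&(C[...,1]<.05)&(f["depth"]>0)
q=C[ye];print(len(q),np.median(q,0).round(4),np.percentile(q,[3,97],axis=0).round(4))
cv2.imwrite("pics/w2.png",f["img"])
print(telemetry.state()['joint_positions'].round(2)); plan([(pawl(.12),40,5)])
E
```

```text
time_s: 8.25
tcp_pos: [0.4541, -0.1972, 0.4562]
eef_rot: [0.706, 0.707, 0.029, -0.037]
wrist_force: [-1.6, 2.2, 2.6]
width: 0.0503
grasp_force: 0.0
time_s: 9.15
tcp_pos: [0.4271, 0.2034, 0.4589]
eef_rot: [0.695, 0.698, -0.125, 0.119]
wrist_force: [0.7, -0.1, 1.3]
width: 0.05
grasp_force: 0.0
time_s: 9.85
tcp_pos: [0.5884, 0.1201, 0.3098]
eef_rot: [0.662, 0.666, -0.248, 0.236]
wrist_force: [-1.0, 0.8, 0.4]
width: 0.0401
grasp_force: 0.0
198 [0.5852 0.0337 0.2101] [[ 0.5754 -0.0206  0.2025]
 [ 0.5884  0.0352  0.2131]]
[-0.93  0.43  0.5   1.38  0.42  1.7  -0.44]
[-0.14, -0.05, 2.9, -0.13, -0.03, 0.11]
[-0.14, -0.06, 2.9, -0.13, -0.03, 0.11]
[-0.14, -0.07, 2.9, -0.13, -0.03, 0.11]
[-0.14, -0.07, 2.9, -0.13, -0.03, 0.11]
[-0.14, -0.08, 2.9, -0.13, -0.03, 0.11]
-- [0.58364043 0.0225     0.20598561]
```

View pics/w2.png

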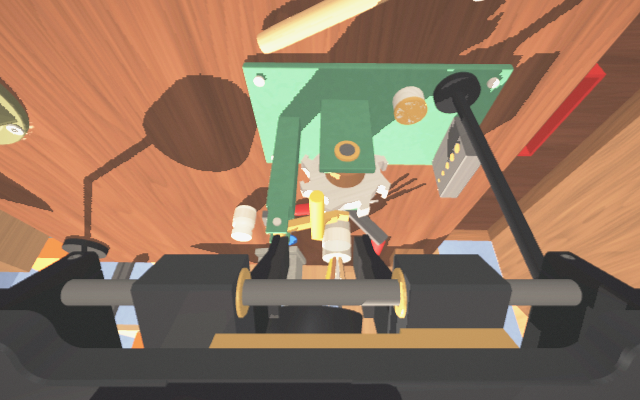

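```bash
python3 -m jog '[[4,-0.1,0,2.9,0,0,0],[4,-0.1,0,2.9,0,0,0],[4,-0.2,-0.1,2.9,0,0,0],[4,-0.1,-0.1,2.9,0,0,0],[4,-0.2,-0.1,2.9,0,0,0],[4,0,0,0,0,0,0]]'
python3 -m jog '[[1,0,0,0,0,0,0],[1,0,0,0,0,0,0],[1,0,0,0,0,0,0],[1,0,0,0,0,0,0],[1,0,0,0,0,0,0]]' 10
python3 -c "
from h import *
print(telemetry.state()['wrist_force'])
p=telemetry.state()['tcp_pos']
p0=p-pawl(.12)
plan([(pawl(q)+p0*(q<.5),40,1) for q in np.arange(.3,2.2,.2)])"
```

```text
time_s: 10.5
tcp_pos: [0.5827, 0.0207, 0.2086]
eef_rot: [0.665, 0.665, -0.244, 0.235]
wrist_force: [-0.7, -0.4, 0.2]
width: 0.0399
grasp_force: 0.0
time_s: 11.0
tcp_pos: [0.5824, 0.025, 0.2103]
eef_rot: [0.665, 0.666, -0.244, 0.234]
wrist_force: [-11.2, 4.7, 7.6]
width: 0.0156
grasp_force: 10.0
[-11.18033482   4.74367733   7.64309661]
[-0.56, -0.2, -0.68, -0.69, -0.44, 0.39]
-- [0.58053836 0.02497769 0.21909106]
[-0.5, -0.27, -0.21, 0.0, -0.0, -0.0]
-- [0.57787913 0.0225     0.22397128]
[-0.53, -0.56, -0.63, 0.0, 0.0, -0.0]
-- [0.57224211 0.0225     0.23221088]
[-0.45, -0.72, -0.53, -0.0, -0.0, 0.0]
-- [0.5650805  0.0225     0.23916635]
[-0.35, -0.84, -0.41, 0.0, -0.0, -0.0]
-- [0.55667981 0.0225     0.24456037]
[-0.23, -0.93, -0.28, 0.0, 0.0, -0.0]
-- [0.54737494 0.0225     0.24817791]
[-0.11, -0.98, -0.13, -0.0, -0.0, 0.0]
-- [0.53753686 0.0225     0.24987475]
[0.02, -1.0, 0.02, 0.0, -0.0, -0.0]
-- [0.52755778 0.0225     0.24958324]
[0.15, -0.97, 0.17, 0.0, 0.0, -0.0]
-- [0.51783552 0.0225     0.247315  ]
[0.27, -0.91, 0.32, -0.0, -0.0, 0.0]
-- [0.50875769 0.0225     0.24316047]
```

```bash
python3 -m jog '[[1,-0.5,-0.2,-0.6,0,0,0],[1,-0.5,-0.3,-0.5,0,0,0],[1,-0.5,-0.6,-0.6,0,0,0],[1,-0.4,-0.7,-0.5,0,0,0],[1,0,0,0,0,0,0]]'
python3 -c "
from h import *
p=telemetry.state()['tcp_pos']-O-[-.085,0,.2];print(np.arctan2(p[2],p[0]),np.hypot(p[0],p[2]))
plan([(pawl(q),40,1) for q in np.arange(1.1,2.2,.2)])"
```

```text
time_s: 11.5
tcp_pos: [0.5697, 0.0247, 0.2411]
eef_rot: [0.664, 0.667, -0.238, 0.238]
wrist_force: [1.9, 6.3, -0.5]
width: 0.0159
grasp_force: 10.0
0.8559077516730778 0.05446372890143622
[-0.38, -1.3, -0.13, 0.1, -0.62, 0.25]
-- [0.55667981 0.0225     0.24456037]
[-0.23, -0.93, -0.28, 0.0, 0.0, -0.0]
-- [0.54737494 0.0225     0.24817791]
[-0.11, -0.98, -0.13, -0.0, -0.0, 0.0]
-- [0.53753686 0.0225     0.24987475]
[0.02, -1.0, 0.02, 0.0, -0.0, -0.0]
-- [0.52755778 0.0225     0.24958324]
[0.15, -0.97, 0.17, 0.0, 0.0, -0.0]
-- [0.51783552 0.0225     0.247315  ]
[0.27, -0.91, 0.32, -0.0, -0.0, 0.0]
-- [0.50875769 0.0225     0.24316047]
```

```bash
python3 -m jog '[[1,-0.3,-1.2,-0.2,0,0,0],[1,-0.2,-0.9,-0.3,0,0,0],[1,-0.1,-1,-0.1,0,0,0],[1,0,-1,0,0,0,0],[1,0.2,-1,0.2,0,0,0],[1,0.3,-0.9,0.3,0,0,0],[1,0.1,-0.3,0.2,0,0,0],[1,0,0,0,0,0,0]]'
python3 - <<'E'
from h import *
p=telemetry.state()['tcp_pos']-O-[-.085,0,.2];print(np.arctan2(p[2],p[0]),np.hypot(p[0],p[2]))
f=eyes.grab_frame("scene");cv2.imwrite("pics/s2.png",cv2.resize(f["img"][120:320,200:420],(660,600)))
E
```

```text
time_s: 12.3
tcp_pos: [0.5072, 0.0239, 0.2415]
eef_rot: [0.664, 0.667, -0.238, 0.239]
wrist_force: [0.7, 7.9, 6.8]
width: 0.0155
grasp_force: 10.0
2.1436950847507243 0.049395678299416476
```

View pics/s2.png

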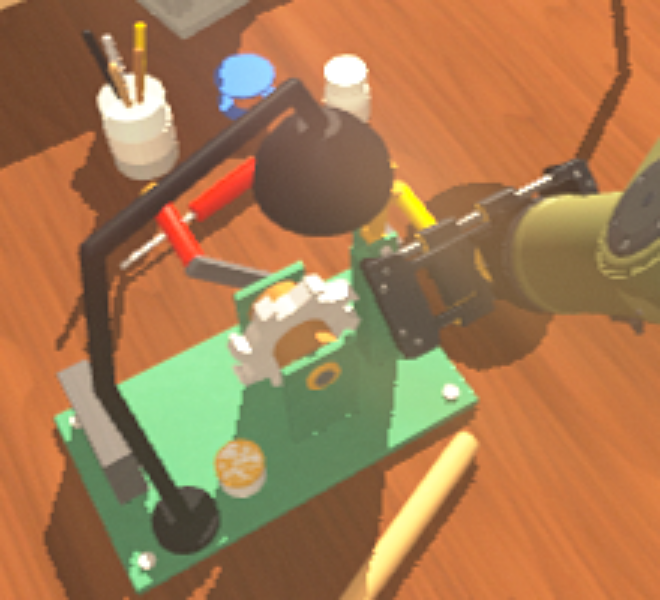

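Pawl is thrown back (yellow bar at about (410,205), behind the post). Release and go round to the crank.

```bash
python3 -m jog '[[4,0,0,0,0,0,0],[4,0,0,0,0,0,0],[4,0,0,0,0,0,0],[4,0,0,-2,0,0,0],[4,0,0,-4,0,0,0],[4,0,0,-5,0,0,0],[4,0,0,-5,0,0,0],[4,0,0,0,0,0,0]]'
python3 - <<'E'
from h import *
f=eyes.grab_frame("scene");C=cloud(f)
hsv=cv2.cvtColor(f["img"],cv2.COLOR_BGR2HSV);ok=f["depth"]>0
ye=(hsv[...,0]>22)&(hsv[...,0]<34)&(hsv[...,1]>130)&(C[...,2]>0.15)&(C[...,2]<.27)&(abs(C[...,0]-.54)<.1)&(C[...,1]>-.03)&(C[...,1]<.05)&ok
q=C[ye];print(len(q),np.median(q,0).round(4),pawl(2.1))
g=eyes.grab_frame("top");C=cloud(g);hsv=cv2.cvtColor(g["img"],cv2.COLOR_BGR2HSV)
red=((hsv[...,0]<8)|(hsv[...,0]>172))&(hsv[...,1]>130)&(C[...,2]>0.1)&(C[...,1]<-.1)&(C[...,1]>-.22)
q=C[red&(g["depth"]>0)];c=np.median(q,0);print(len(q),c,"wheel",np.arctan2(c[0]-O[0],c[2]-.01-.115)-.349)
plan([([.42,.2,.46],20,4),([.45,-.2,.46],-5,9),(crank(.32)+[0,-.03,.1],-15,8)])
E
```

```text
time_s: 13.15
tcp_pos: [0.5069, 0.1285, 0.3656]
eef_rot: [0.664, 0.668, -0.238, 0.238]
wrist_force: [1.8, 0.2, -0.3]
width: 0.0398
grasp_force: 0.0
113 [0.5091 0.0031 0.2491] [0.50875769 0.0225     0.24316047]
190 [ 0.67222601 -0.16515177  0.18749726] wheel 0.35645320490373866
[-0.09, -2.16, -3.09, -0.09, 4.9, 0.05]
[0.18, -2.16, -3.09, -0.09, 4.9, 0.05]
[0.44, -2.15, -3.07, -0.09, 4.9, 0.05]
[0.7, -2.15, -3.02, -0.09, 4.9, 0.05]
-- [0.42 0.2  0.46]
[-4.18, 0.33, 1.52, 0.0, 2.78, 0.0]
[-4.25, 0.33, 1.32, 0.0, 2.78, 0.0]
[-4.3, 0.33, 1.11, 0.0, 2.78, 0.0]
[-4.35, 0.33, 0.9, 0.0, 2.78, -0.0]
[-4.39, 0.33, 0.69, 0.0, 2.78, -0.0]
[-4.42, 0.33, 0.47, 0.0, 2.78, 0.0]
[-4.44, 0.33, 0.26, -0.0, 2.78, 0.0]
[-4.44, 0.33, 0.04, 0.0, 2.78, -0.0]
[-4.44, 0.33, -0.17, -0.0, 2.78, -0.0]
-- [ 0.45 -0.2   0.46]
[-0.28, 2.77, 2.21, 0.0, 1.25, -0.0]
[-0.32, 2.77, 2.21, 0.0, 1.25, -0.0]
[-0.37, 2.77, 2.2, -0.0, 1.25, -0.0]
[-0.42, 2.77, 2.19, 0.0, 1.25, 0.0]
[-0.47, 2.77, 2.18, 0.0, 1.25, -0.0]
[-0.51, 2.77, 2.17, -0.0, 1.25, 0.0]
[-0.56, 2.77, 2.16, 0.0, 1.25, -0.0]
[-0.61, 2.77, 2.15, 0.0, 1.25, 0.0]
-- [ 0.67171716 -0.2065      0.28167759]
```

```bash
python3 -m jog '[[4,0,-2.2,-3.1,0,4.9,0],[4,0.2,-2.2,-3.1,0,4.9,0],[4,0.4,-2.2,-3.1,0,4.9,0],[4,0.7,-2.2,-3,0,4.9,0]]'
python3 -m jog '[[4,-4.2,0.3,1.5,0,2.8,0],[4,-4.2,0.3,1.3,0,2.8,0],[4,-4.3,0.3,1.1,0,2.8,0],[4,-4.3,0.3,0.9,0,2.8,0],[4,-4.4,0.3,0.7,0,2.8,0],[4,-4.4,0.3,0.5,0,2.8,0],[4,-4.4,0.3,0.3,0,2.8,0],[4,-4.4,0.3,0,0,2.8,0],[4,-4.4,0.3,-0.2,0,2.8,0]]'
python3 -m jog '[[4.5,-0.3,2.8,2.2,0,1.2,0],[4.5,-0.3,2.8,2.2,0,1.2,0],[4.5,-0.4,2.8,2.2,0,1.2,0],[4.5,-0.4,2.8,2.2,0,1.2,0],[4.5,-0.5,2.8,2.2,0,1.2,0],[4.5,-0.5,2.8,2.2,0,1.2,0],[4.5,-0.6,2.8,2.1,0,1.2,0],[4.5,-0.6,2.8,2.1,0,1.2,0],[4.5,0,0,0,0,0,0]]'
python3 -c "
from h import *
plan([(crank(.345),-15,4)])"
```

```text
time_s: 13.65
tcp_pos: [0.4175, 0.1994, 0.4596]
eef_rot: [0.697, 0.696, -0.126, 0.119]
wrist_force: [-0.0, 0.0, -0.2]
width: 0.0395
grasp_force: 0.0
time_s: 14.55
tcp_pos: [0.4429, -0.2008, 0.4573]
eef_rot: [0.707, 0.705, 0.031, -0.037]
wrist_force: [2.4, 0.2, -1.9]
width: 0.0398
grasp_force: 0.0
time_s: 15.45
tcp_pos: [0.6673, -0.2051, 0.272]
eef_rot: [0.703, 0.699, 0.086, -0.098]
wrist_force: [-0.7, 0.3, -0.6]
width: 0.0449
grasp_force: 0.0
[0.1, 0.19, 2.4, -0.23, 0.02, -0.11]
[0.1, 0.18, 2.4, -0.23, 0.02, -0.11]
[0.1, 0.17, 2.4, -0.23, 0.02, -0.11]
[0.1, 0.16, 2.4, -0.23, 0.02, -0.11]
-- [ 0.67336745 -0.1765      0.18033896]
```

```bash
python3 -m jog '[[4.5,0.1,0.2,2.4,0,0,0],[4.5,0.1,0.2,2.4,0,0,0],[4.5,0.1,0.2,2.4,0,0,0],[4.5,0.1,0.1,2.4,0,0,0],[4.5,0,0,0,0,0,0],[1.2,0,0,0,0,0,0],[1.2,0,0,0,0,0,0],[1.2,0,0,0,0,0,0],[1.2,0,0,0,0,0,0],[1.2,0,0,0,0,0,0]]' 25
python3 -c "
from h import *
plan([(crank(q),-15,1) for q in np.arange(.25,-1.21,-.1)],p=crank(.35),r=ori(-15))"
```

```text
time_s: 16.45
tcp_pos: [0.6738, -0.1768, 0.1887]
eef_rot: [0.702, 0.701, 0.088, -0.094]
wrist_force: [-1.4, -0.3, 2.4]
width: 0.0191
grasp_force: 25.0
[0.13, -0.68, -0.5, 0.0, 0.0, 0.0]
-- [ 0.66692443 -0.1765      0.18520149]
[0.11, -0.72, -0.43, 0.0, 0.0, 0.0]
-- [ 0.65967656 -0.1765      0.18963523]
[0.1, -0.77, -0.36, 0.0, 0.0, 0.0]
-- [ 0.65202225 -0.1765      0.19332325]
[0.08, -0.8, -0.28, 0.0, 0.0, 0.0]
-- [ 0.644038   -0.1765      0.19622868]
[0.05, -0.82, -0.2, 0.0, 0.0, 0.0]
-- [ 0.63580358 -0.1765      0.1983225 ]
[0.03, -0.84, -0.12, 0.0, 0.0, 0.0]
-- [ 0.62740126 -0.1765      0.1995838 ]
[0.01, -0.85, -0.04, 0.0, 0.0, 0.0]
-- [ 0.618915   -0.1765      0.19999996]
[-0.01, -0.85, 0.04, 0.0, 0.0, 0.0]
-- [ 0.61042959 -0.1765      0.19956683]
[-0.03, -0.84, 0.12, 0.0, 0.0, 0.0]
-- [ 0.60202981 -0.1765      0.19828873]
[-0.05, -0.82, 0.2, 0.0, 0.0, 0.0]
-- [ 0.59379959 -0.1765      0.19617844]
[-0.08, -0.8, 0.28, 0.0, 0.0, 0.0]
-- [ 0.58582117 -0.1765      0.19325704]
[-0.1, -0.76, 0.36, 0.0, 0.0, 0.0]
-- [ 0.57817426 -0.1765      0.18955373]
[-0.12, -0.72, 0.43, 0.0, 0.0, 0.0]
-- [ 0.57093526 -0.1765      0.1851055 ]
[-0.13, -0.68, 0.5, 0.0, 0.0, 0.0]
-- [ 0.56417651 -0.1765      0.17995679]
[-0.15, -0.62, 0.56, 0.0, 0.0, 0.0]
-- [ 0.55796554 -0.1765      0.17415907]
```

```bash
python3 -m jog '[[1.2,0.1,-0.7,-0.3,0,0,0],[1.2,0.1,-0.7,-0.3,0,0,0],[1.2,0.1,-0.8,-0.3,0,0,0],[1.2,0.1,-0.8,-0.2,0,0,0],[1.2,0,-0.8,-0.1,0,0,0],[1.2,0,-0.8,-0.1,0,0,0],[1.2,0,-0.9,0,0,0,0],[1.2,0,-0.8,0,0,0,0],[1.2,0,-0.8,0.1,0,0,0]]'
python3 -c "
from h import *
p=telemetry.state()['tcp_pos']-O;a=np.arctan2(p[0],p[2]-.115)-.349;print(a,np.hypot(p[0],p[2]-.115))
plan([(crank(q),-15,1) for q in np.arange(a-.1,-1.21,-.1)])"
```

```text
time_s: 17.35
tcp_pos: [0.6088, -0.1769, 0.2067]
eef_rot: [0.701, 0.702, 0.093, -0.087]
wrist_force: [8.3, -2.7, 12.9]
width: 0.0194
grasp_force: 25.0
-0.4601353352742743 0.09231474905455582
[-0.18, -0.77, 0.84, 0.52, 0.4, 0.09]
-- [ 0.60118654 -0.1765      0.19811246]
[-0.06, -0.82, 0.21, -0.0, 0.0, 0.0]
-- [ 0.59297813 -0.1765      0.19591886]
[-0.08, -0.79, 0.29, 0.0, 0.0, 0.0]
-- [ 0.58502972 -0.1765      0.19291675]
[-0.1, -0.76, 0.37, 0.0, 0.0, 0.0]
-- [ 0.57742074 -0.1765      0.18913612]
[-0.12, -0.72, 0.44, 0.0, 0.0, 0.0]
-- [ 0.5702272  -0.1765      0.18461475]
[-0.14, -0.67, 0.5, 0.0, 0.0, 0.0]
-- [ 0.56352098 -0.1765      0.17939781]
[-0.15, -0.62, 0.57, 0.0, 0.0, 0.0]
-- [ 0.55736909 -0.1765      0.17353743]
```

```bash
python3 -m jog '[[1.2,0,-0.8,0.4,0,0,0],[1.2,-0.1,-0.8,0.3,0,0,0],[1.2,-0.1,-0.8,0.3,0,0,0],[1.2,-0.1,-0.8,0.4,0,0,0],[1.2,-0.1,-0.7,0.4,0,0,0],[1.2,-0.1,-0.7,0.5,0,0,0],[1.2,0,0,0,0,0,0]]'
python3 - <<'E'
from h import *
p=telemetry.state()['tcp_pos']-O;print(np.arctan2(p[0],p[2]-.115)-.349,np.hypot(p[0],p[2]-.115))
f=eyes.grab_frame("scene");cv2.imwrite("pics/s3.png",cv2.resize(f["img"][120:320,200:420],(660,600)))
C=cloud(f);hsv=cv2.cvtColor(f["img"],cv2.COLOR_BGR2HSV);ok=f["depth"]>0
ye=(hsv[...,0]>22)&(hsv[...,0]<34)&(hsv[...,1]>130)&(C[...,2]>0.15)&(C[...,2]<.27)&(abs(C[...,0]-.54)<.1)&(C[...,1]>-.03)&(C[...,1]<.05)&ok
q=C[ye];print(len(q),np.median(q,0).round(4),pawl(2.1))
E
```

```text
time_s: 18.05
tcp_pos: [0.5597, -0.1765, 0.1797]
eef_rot: [0.702, 0.7, 0.09, -0.089]
wrist_force: [5.7, -5.1, 2.2]
width: 0.0196
grasp_force: 25.0
-1.0908759709403935 0.0877118909380107
125 [0.5093 0.0049 0.2493] [0.50875769 0.0225     0.24316047]
```

View pics/s3.png

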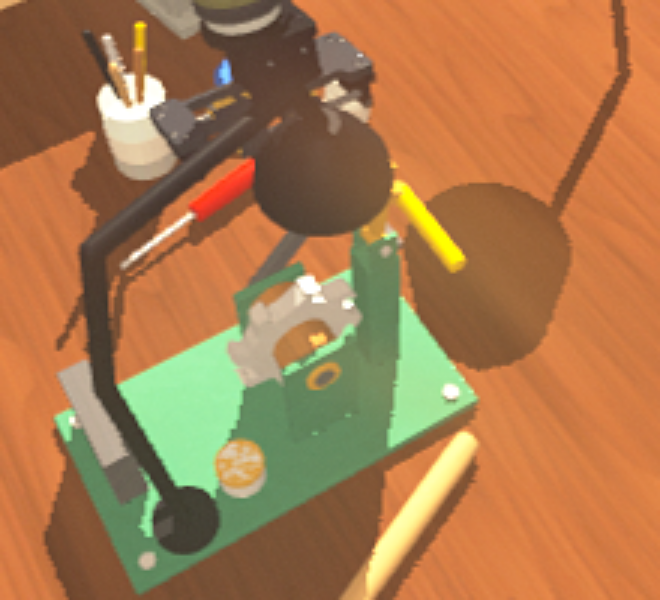

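```bash
python3 -m jog '[[1.2,-0.1,-0.7,0.6,0,0,0],[1.2,0,0,0,0,0,0],[1.2,0,0,0,0,0,0],[5,0,0,0,0,0,0],[5,0,0,0,0,0,0],[5,0,0,0,0,0,0]]'
python3 -c "
from h import *
p=telemetry.state()['tcp_pos']-O;print(np.arctan2(p[0],p[2]-.115)-.349,np.hypot(p[0],p[2]-.115))"
python3 -m jog '[[5,0,0,-3,0,0,0],[5,0,0,-5,0,0,0],[5,0,0,-5,0,0,0],[5,0,0,-5,0,0,0],[5,0,0,-5,0,0,0],[5,0,0,-4,0,0,0],[5,0,0,0,0,0,0]]'
python3 - <<'E'
from h import *
f=eyes.grab_frame("top");C=cloud(f);hsv=cv2.cvtColor(f["img"],cv2.COLOR_BGR2HSV)
red=((hsv[...,0]<8)|(hsv[...,0]>172))&(hsv[...,1]>130)&(C[...,2]>0.1)&(C[...,1]<-.1)&(C[...,1]>-.22)&(C[...,2]<.25)
q=C[red&(f["depth"]>0)]
if len(q): c=np.median(q,0);print(len(q),c,"wheel",np.arctan2(c[0]-O[0],c[2]-.01-.115)-.349)
pre=pawl(2.1)+.12*np.array([0,np.sin(np.radians(40)),np.cos(np.radians(40))])
plan([([.43,-.2,.46],-5,4),([.42,.18,.46],20,9),(pre,40,5)])
E
```

```text
time_s: 18.7
tcp_pos: [0.5495, -0.1731, 0.1717]
eef_rot: [0.702, 0.701, 0.088, -0.095]
wrist_force: [0.3, -0.4, -0.8]
width: 0.0362
grasp_force: 0.0
-1.235775775099243 0.08965069216193619
time_s: 19.4
tcp_pos: [0.5516, -0.2452, 0.4376]
eef_rot: [0.702, 0.7, 0.089, -0.09]
wrist_force: [-0.0, -1.2, 0.4]
width: 0.0501
grasp_force: 0.0
188 [ 0.55313921 -0.16710076  0.17787671] wheel -1.243316523849221
[1.22, -3.05, -0.31, -0.07, -2.42, -0.04]
[1.21, -3.05, -0.37, -0.07, -2.42, -0.04]
[1.19, -3.05, -0.42, -0.07, -2.42, -0.04]
[1.18, -3.04, -0.48, -0.07, -2.42, -0.04]
-- [ 0.43 -0.2   0.46]
[4.21, -0.11, 0.37, -0.0, -2.78, 0.0]
[4.22, -0.11, 0.16, -0.0, -2.78, 0.0]
[4.22, -0.11, -0.04, -0.0, -2.78, 0.0]
[4.22, -0.11, -0.25, -0.0, -2.78, 0.0]
[4.2, -0.11, -0.45, 0.0, -2.78, 0.0]
[4.17, -0.11, -0.65, 0.0, -2.78, 0.0]
[4.13, -0.11, -0.85, -0.0, -2.78, 0.0]
[4.09, -0.11, -1.05, -0.0, -2.78, 0.0]
[4.03, -0.11, -1.25, 0.0, -2.78, -0.0]
-- [0.42 0.18 0.46]
[-0.66, 1.78, 2.9, -0.0, -4.0, 0.0]
[-0.45, 1.78, 2.94, 0.0, -4.0, -0.0]
[-0.25, 1.78, 2.96, 0.0, -4.0, 0.0]
[-0.04, 1.78, 2.97, 0.0, -4.0, 0.0]
[0.17, 1.78, 2.97, 0.0, -4.0, -0.0]
-- [0.50875769 0.09963451 0.3350858 ]
```

```bash
python3 -m jog '[[4,1.2,-3,-0.3,0,-2.4,0],[4,1.2,-3,-0.4,0,-2.4,0],[4,1.2,-3,-0.4,0,-2.4,0],[4,1.2,-3.1,-0.5,0,-2.4,0]]'
python3 -m jog '[[4,4.2,-0.1,0.4,0,-2.8,0],[4,4.2,-0.1,0.2,0,-2.8,0],[4,4.2,-0.1,0,0,-2.8,0],[4,4.2,-0.1,-0.3,0,-2.8,0],[4,4.2,-0.1,-0.5,0,-2.8,0],[4,4.2,-0.1,-0.7,0,-2.8,0],[4,4.1,-0.1,-0.9,0,-2.8,0],[4,4.1,-0.1,-1.1,0,-2.8,0],[4,4,-0.1,-1.3,0,-2.8,0]]'
python3 -m jog '[[4,-0.6,1.8,2.9,0,-4,0],[4,-0.4,1.8,2.9,0,-4,0],[4,-0.2,1.8,3,0,-4,0],[4,0,1.8,3,0,-4,0],[4,0.2,1.8,3,0,-4,0],[4,0,0,0,0,0,0]]'
python3 -c "
from h import *
plan([(pawl(2.1)+np.array([0.001,0,-.001]),40,4)])"
```

```text
time_s: 19.85
tcp_pos: [0.4352, -0.1984, 0.4557]
eef_rot: [0.706, 0.706, 0.029, -0.041]
wrist_force: [-0.9, 1.6, 0.2]
width: 0.0405
grasp_force: 0.0
time_s: 20.75
tcp_pos: [0.4262, 0.1822, 0.4632]
eef_rot: [0.695, 0.698, -0.125, 0.116]
wrist_force: [0.8, -0.1, 0.4]
width: 0.04
grasp_force: 0.0
time_s: 21.35
tcp_pos: [0.5142, 0.1015, 0.3301]
eef_rot: [0.662, 0.667, -0.248, 0.234]
wrist_force: [-0.4, 0.0, -0.6]
width: 0.0401
grasp_force: 0.0
[-0.1, -0.06, 2.96, -0.23, -0.02, 0.19]
[-0.1, -0.07, 2.96, -0.23, -0.02, 0.19]
[-0.1, -0.09, 2.96, -0.23, -0.02, 0.19]
[-0.1, -0.1, 2.96, -0.23, -0.02, 0.19]
-- [0.50975769 0.0225     0.24216047]
```

```bash
python3 -m jog '[[4,-0.1,-0.1,3,0,0,0],[4,-0.1,-0.1,3,0,0,0],[4,-0.1,-0.1,2.9,0,0,0],[4,-0.1,-0.1,2.9,0,0,0],[4,0,0,0,0,0,0],[1,0,0,0,0,0,0],[1,0,0,0,0,0,0],[1,0,0,0,0,0,0],[1,0,0,0,0,0,0],[1,0,0,0,0,0,0]]' 10
python3 -c "
from h import *
p=telemetry.state()['tcp_pos']; d=p-pawl(2.1); print(d)
plan([(pawl(q)+d,40,1) for q in np.arange(1.9,0,-.2)])"
```

```text
time_s: 22.35
tcp_pos: [0.5109, 0.0257, 0.2484]
eef_rot: [0.664, 0.667, -0.242, 0.235]
wrist_force: [-2.7, 3.1, 4.4]
width: 0.0161
grasp_force: 10.0
[0.00210846 0.00316637 0.00525913]
[-0.27, 0.9, -0.33, -0.48, -0.62, 0.42]
-- [0.51994398 0.02566637 0.25257413]
[-0.15, 0.97, -0.17, -0.0, 0.0, 0.0]
-- [0.52966623 0.02566637 0.25484237]
[-0.02, 1.0, -0.02, 0.0, 0.0, -0.0]
-- [0.53964532 0.02566637 0.25513388]
[0.11, 0.98, 0.13, -0.0, 0.0, 0.0]
-- [0.5494834  0.02566637 0.25343704]
[0.23, 0.93, 0.28, 0.0, 0.0, -0.0]
-- [0.55878826 0.02566637 0.2498195 ]
[0.35, 0.84, 0.41, -0.0, 0.0, 0.0]
-- [0.56718896 0.02566637 0.24442547]
[0.45, 0.72, 0.53, 0.0, 0.0, -0.0]
-- [0.57435057 0.02566637 0.23747001]
[0.53, 0.56, 0.63, -0.0, 0.0, 0.0]
-- [0.57998759 0.02566637 0.22923041]
[0.59, 0.39, 0.7, 0.0, 0.0, -0.0]
-- [0.58387528 0.02566637 0.22003514]
[0.63, 0.2, 0.75, -0.0, 0.0, 0.0]
-- [0.58585867 0.02566637 0.2102508 ]
```

```bash
python3 -m jog '[[1,-0.2,0.9,-0.3,0,0,0],[1,-0.1,1,-0.2,0,0,0],[1,0,1,0,0,0,0],[1,0.1,1,0.1,0,0,0],[1,0.2,0.9,0.3,0,0,0],[1,0.3,0.8,0.4,0,0,0],[1,0.4,0.7,0.5,0,0,0],[1,0.5,0.6,0.6,0,0,0],[1,0.6,0.4,0.7,0,0,0],[1,0,0,0,0,0,0]]'
python3 -c "
from h import *
p=telemetry.state()['tcp_pos']-O-[-.085,0,.2];print(np.arctan2(p[2],p[0]),np.hypot(p[0],p[2]))"
```

```text
time_s: 23.35
tcp_pos: [0.5824, 0.0252, 0.2173]
eef_rot: [0.664, 0.667, -0.244, 0.234]
wrist_force: [-4.8, 1.7, -2.1]
width: 0.0156
grasp_force: 10.0
0.34328037087068214 0.05137117521832057
```

```bash
python3 -m jog '[[1,0.3,0.1,0.4,0,0,0],[4,0,0,0,0,0,0],[4,0,0,0,0,0,0],[4,0,0,0,0,0,0],[4,0,0,-2,0,0,0],[4,0,0,-4,0,0,0],[4,0,0,-5,0,0,0],[4,0,0,-5,0,0,0],[4,0,0,0,0,0,0]]'
python3 - <<'E'
from h import *
f=eyes.grab_frame("scene");C=cloud(f)
hsv=cv2.cvtColor(f["img"],cv2.COLOR_BGR2HSV);ok=f["depth"]>0
ye=(hsv[...,0]>22)&(hsv[...,0]<34)&(hsv[...,1]>130)&(C[...,2]>0.15)&(C[...,2]<.27)&(abs(C[...,0]-.54)<.1)&(C[...,1]>-.03)&(C[...,1]<.05)&ok
q=C[ye];print(len(q),np.median(q,0).round(4),np.percentile(q,[3,97],axis=0).round(4))
cv2.imwrite("pics/s4.png",cv2.resize(f["img"][120:320,200:420],(660,600)))
plan([([.42,.2,.46],20,5),([.43,-.2,.46],-5,9),(crank(-1.23)+[0,-.03,.1],-15,8)])
E
```

```text
time_s: 24.25
tcp_pos: [0.588, 0.1323, 0.3422]
eef_rot: [0.664, 0.669, -0.237, 0.236]
wrist_force: [0.7, -0.2, 0.0]
width: 0.04
grasp_force: 0.0
143 [0.5841 0.0052 0.2132] [[ 0.5759 -0.0282  0.2075]
 [ 0.5897  0.0346  0.2163]]
[-0.4, -3.36, -2.74, -0.04, 3.85, 0.08]
[-0.22, -3.36, -2.77, -0.04, 3.85, 0.08]
[-0.04, -3.35, -2.78, -0.04, 3.85, 0.08]
[0.14, -3.35, -2.78, -0.04, 3.85, 0.08]
[0.32, -3.35, -2.76, -0.04, 3.85, 0.08]
-- [0.42 0.2  0.46]
[-4.18, 0.11, 1.52, 0.0, 2.78, 0.0]
[-4.25, 0.11, 1.32, 0.0, 2.78, 0.0]
[-4.3, 0.11, 1.11, 0.0, 2.78, 0.0]
[-4.35, 0.11, 0.9, 0.0, 2.78, -0.0]
[-4.39, 0.11, 0.69, 0.0, 2.78, -0.0]
[-4.42, 0.11, 0.47, 0.0, 2.78, 0.0]
[-4.44, 0.11, 0.26, -0.0, 2.78, 0.0]
[-4.44, 0.11, 0.04, 0.0, 2.78, -0.0]
[-4.44, 0.11, -0.17, -0.0, 2.78, 0.0]
-- [ 0.43 -0.2   0.46]
[-0.29, 1.54, 2.37, 0.0, 1.25, 0.0]
[-0.34, 1.54, 2.36, 0.0, 1.25, 0.0]
[-0.39, 1.54, 2.36, 0.0, 1.25, 0.0]
[-0.44, 1.54, 2.35, -0.0, 1.25, 0.0]
[-0.49, 1.54, 2.34, 0.0, 1.25, 0.0]
[-0.55, 1.54, 2.32, 0.0, 1.25, 0.0]
[-0.6, 1.54, 2.31, 0.0, 1.25, -0.0]
[-0.65, 1.54, 2.3, -0.0, 1.25, 0.0]
-- [ 0.55343307 -0.2065      0.26909231]
```

View pics/s4.png

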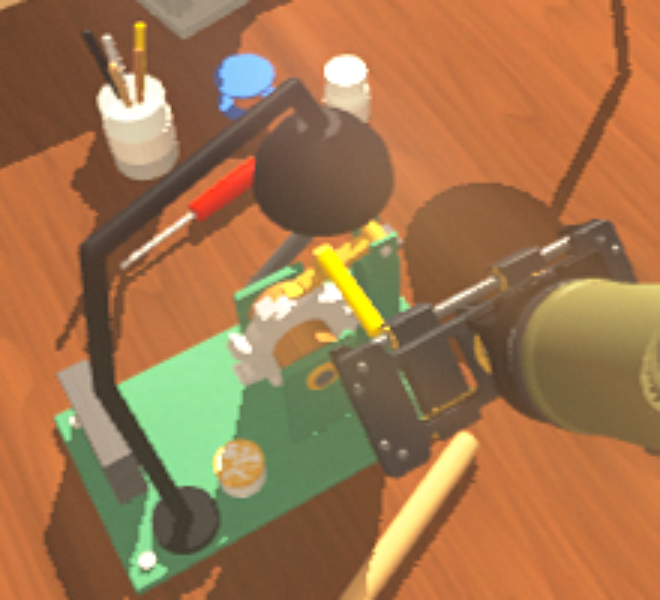

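The pawl lies on the wheel (yellow bar (350,290)), same attitude as when the wheel was 0.33 ahead of the first lock. Round to the crank.

```bash
python3 -m jog '[[4,-0.4,-3.4,-2.7,0,3.8,0],[4,-0.2,-3.4,-2.8,0,3.8,0],[4,0,-3.3,-2.8,0,3.8,0],[4,0.1,-3.3,-2.8,0,3.8,0],[4,0.3,-3.3,-2.8,0,3.8,0]]'
python3 -m jog '[[4,-4.2,0.1,1.5,0,2.8,0],[4,-4.2,0.1,1.3,0,2.8,0],[4,-4.3,0.1,1.1,0,2.8,0],[4,-4.3,0.1,0.9,0,2.8,0],[4,-4.4,0.1,0.7,0,2.8,0],[4,-4.4,0.1,0.5,0,2.8,0],[4,-4.4,0.1,0.3,0,2.8,0],[4,-4.4,0.1,0,0,2.8,0],[4,-4.4,0.1,-0.2,0,2.8,0]]'
python3 -m jog '[[4.5,-0.3,1.5,2.3,0,1.2,0],[4.5,-0.3,1.5,2.3,0,1.2,0],[4.5,-0.4,1.5,2.3,0,1.2,0],[4.5,-0.4,1.5,2.3,0,1.2,0],[4.5,-0.5,1.5,2.3,0,1.2,0],[4.5,-0.5,1.5,2.3,0,1.2,0],[4.5,-0.6,1.5,2.3,0,1.2,0],[4.5,-0.6,1.5,2.3,0,1.2,0],[4.5,0,0,0,0,0,0]]'
python3 - <<'E'
from h import *
f=eyes.grab_frame("wrist");C=cloud(f);hsv=cv2.cvtColor(f["img"],cv2.COLOR_BGR2HSV)
red=((hsv[...,0]<8)|(hsv[...,0]>172))&(hsv[...,1]>130)&(C[...,2]>0.1)&(C[...,1]<-.1)&(C[...,1]>-.22)&(C[...,2]<.25)
q=C[red&(f["depth"]>0)]
if len(q): c=np.median(q,0);print(len(q),c,"wheel",np.arctan2(c[0]-O[0],c[2]-.0095-.115)-.349)
plan([(crank(-1.23),-15,4)])
E
```

```text
time_s: 24.8
tcp_pos: [0.4194, 0.1975, 0.4594]
eef_rot: [0.696, 0.696, -0.129, 0.121]
wrist_force: [0.8, 0.9, 0.0]
width: 0.0397
grasp_force: 0.0
time_s: 25.7
tcp_pos: [0.4278, -0.2028, 0.4606]
eef_rot: [0.708, 0.705, 0.027, -0.034]
wrist_force: [1.8, -1.7, -0.7]
width: 0.0401
grasp_force: 0.0
time_s: 26.6
tcp_pos: [0.5457, -0.2067, 0.2678]
eef_rot: [0.703, 0.7, 0.082, -0.095]
wrist_force: [-0.4, -0.0, 0.2]
width: 0.0451
grasp_force: 0.0
2047 [ 0.55239267 -0.16585784  0.17758482] wheel -1.2468985403420692
[0.12, 0.24, 2.64, -0.22, 0.16, -0.11]
[0.11, 0.23, 2.64, -0.22, 0.16, -0.11]
[0.1, 0.22, 2.64, -0.22, 0.16, -0.11]
[0.09, 0.21, 2.64, -0.22, 0.16, -0.11]
-- [ 0.55343307 -0.1765      0.16909231]
```

```bash
python3 -m jog '[[4.5,0.1,0.2,2.7,0,0,0],[4.5,0.1,0.2,2.7,0,0,0],[4.5,0.1,0.2,2.6,0,0,0],[4.5,0.1,0.2,2.6,0,0,0],[4.5,0,0,0,0,0,0],[1.2,0,0,0,0,0,0],[1.2,0,0,0,0,0,0],[1.2,0,0,0,0,0,0],[1.2,0,0,0,0,0,0],[1.2,0,0,0,0,0,0]]' 25
python3 -c "
from h import *
p=telemetry.state()['tcp_pos']; d=p-crank(-1.245); print(d)
plan([(crank(q)+d,-15,1) for q in np.arange(-1.3,-1.7,-.05)])"
```

```text
time_s: 27.65
tcp_pos: [0.5531, -0.1769, 0.172]
eef_rot: [0.702, 0.701, 0.084, -0.093]
wrist_force: [-4.3, -0.9, 5.8]
width: 0.0193
grasp_force: 25.0
[ 0.00045043 -0.00038706  0.00391954]
[-0.09, -0.28, 0.36, -0.67, 0.62, -0.23]
-- [ 0.5502607  -0.17688706  0.16829343]
[-0.09, -0.24, 0.34, 0.0, 0.0, 0.0]
-- [ 0.5478795  -0.17688706  0.16477368]
[-0.09, -0.22, 0.35, 0.0, 0.0, 0.0]
-- [ 0.5456772  -0.17688706  0.16113932]
[-0.1, -0.2, 0.36, 0.0, 0.0, 0.0]
-- [ 0.54365928 -0.17688706  0.15739943]
[-0.1, -0.18, 0.37, 0.0, 0.0, 0.0]
-- [ 0.54183081 -0.17688706  0.15356337]
[-0.1, -0.16, 0.38, 0.0, 0.0, 0.0]
-- [ 0.54019634 -0.17688706  0.14964071]
[-0.1, -0.14, 0.39, 0.0, 0.0, 0.0]
-- [ 0.53875997 -0.17688706  0.14564126]
[-0.11, -0.12, 0.39, 0.0, 0.0, 0.0]
-- [ 0.53752528 -0.17688706  0.14157502]
```

```bash
python3 -m jog '[[1.2,-0.1,-0.3,0.3,0,0,0],[1.2,-0.1,-0.2,0.4,0,0,0],[1.2,-0.1,-0.2,0.3,0,0,0],[1.2,-0.1,-0.2,0.4,0,0,0],[1.2,-0.1,-0.2,0.4,0,0,0],[1.2,-0.1,-0.2,0.4,0,0,0],[1.2,0,0,0,0,0,0],[1.2,0,0,0,0,0,0]]'
python3 -c "
from h import *
p=telemetry.state()['tcp_pos']-O-[0,0,.004];print(np.arctan2(p[0],p[2]-.115)-.349,np.hypot(p[0],p[2]-.115))"
python3 -m jog '[[1.2,-0.1,-0.2,0.4,0,0,0],[1.2,-0.1,-0.1,0.4,0,0,0],[1.2,0,0,0,0,0,0],[1.2,0,0,0,0,0,0]]'
python3 - <<'E'
from h import *
s=telemetry.state();p=s['tcp_pos']-O-[0,0,.004];print(np.arctan2(p[0],p[2]-.115)-.349,np.hypot(p[0],p[2]-.115))
f=eyes.grab_frame("scene");C=cloud(f)
hsv=cv2.cvtColor(f["img"],cv2.COLOR_BGR2HSV);ok=f["depth"]>0
ye=(hsv[...,0]>22)&(hsv[...,0]<34)&(hsv[...,1]>130)&(C[...,2]>0.15)&(C[...,2]<.27)&(abs(C[...,0]-.54)<.1)&(C[...,1]>-.03)&(C[...,1]<.05)&ok
q=C[ye];print(len(q),np.median(q,0).round(4),np.percentile(q,[3,97],axis=0).round(4))
E
```

```text
time_s: 28.45
tcp_pos: [0.5405, -0.177, 0.1494]
eef_rot: [0.702, 0.701, 0.085, -0.092]
wrist_force: [-3.7, -0.5, 5.5]
width: 0.0191
grasp_force: 25.0
-1.5499621359234215 0.08417379096300474
time_s: 28.85
tcp_pos: [0.5382, -0.177, 0.1425]
eef_rot: [0.702, 0.701, 0.086, -0.092]
wrist_force: [-3.1, 0.1, 11.4]
width: 0.019
grasp_force: 24.9
-1.6363049564433112 0.08416137597573219
151 [0.5845 0.0064 0.2059] [[ 0.5767 -0.0277  0.2004]
 [ 0.5905  0.0364  0.2089]]
```

```bash
python3 -m jog '[[1.2,-0.1,-0.1,0.4,0,0,0],[1.2,-0.1,-0.1,0.4,0,0,0],[1.2,0,0,0,0,0,0],[1.2,0,0,0,0,0,0]]'
python3 -m jog '[[1.2,-0.1,-0.1,0.4,0,0,0],[1.2,0,0,0,0,0,0],[1.2,0,0,0,0,0,0]]'
```

```text
time_s: 29.3
tcp_pos: [0.5381, -0.1781, 0.1373]
eef_rot: [0.702, 0.701, 0.087, -0.09]
wrist_force: [-2.9, -0.9, 23.9]
width: 0.0175
grasp_force: 24.1
time_s: 29.6
tcp_pos: [0.5381, -0.1788, 0.1333]
eef_rot: [0.702, 0.701, 0.088, -0.088]
wrist_force: [-1.2, -1.4, 23.6]
width: 0.0182
grasp_force: 24.2
```

```bash
python3 -m jog '[[4.5,0,0,0,0,0,0],[4.5,0,0,0,0,0,0],[4.5,0,0,0,0,0,0],[4.5,0,0,0,0,0,0],[4.5,0,0,-2,0,0,0],[4.5,0,0,-4,0,0,0],[4.5,0,0,-5,0,0,0],[4.5,0,0,-5,0,0,0],[4.5,0,0,-2,0,0,0],[4.5,0,0,0,0,0,0]]'
python3 - <<'E'
from h import *
for n in("wrist","top","scene"):
    f=eyes.grab_frame(n);C=cloud(f);hsv=cv2.cvtColor(f["img"],cv2.COLOR_BGR2HSV);ok=f["depth"]>0
    red=((hsv[...,0]<8)|(hsv[...,0]>172))&(hsv[...,1]>130)&(C[...,2]>0.1)&(C[...,1]<-.1)&(C[...,1]>-.22)&(C[...,2]<.25)&ok
    q=C[red]
    if len(q)>20: c=np.median(q,0);print(n,len(q),c,"wheel",np.arctan2(c[0]-O[0],c[2]-.0095-.115)-.349)
    ye=(hsv[...,0]>22)&(hsv[...,0]<34)&(hsv[...,1]>130)&(C[...,2]>0.15)&(C[...,2]<.27)&(abs(C[...,0]-.54)<.1)&(C[...,1]>-.03)&(C[...,1]<.05)&ok
    q=C[ye];print(len(q),np.median(q,0).round(4),np.percentile(q,[3,97],axis=0).round(4))
cv2.imwrite("pics/s5.png",cv2.resize(f["img"][150:270,240:372],(660,600)))
E
```

```text
time_s: 30.6
tcp_pos: [0.537, -0.223, 0.305]
eef_rot: [0.703, 0.701, 0.085, -0.09]
wrist_force: [0.5, -0.4, -0.3]
width: 0.0452
grasp_force: 0.0
wrist 1371 [ 0.53793877 -0.16755448  0.15183343] wheel -1.5945744612284092
  return _methods._mean(a, axis=axis, dtype=dtype,
  ret = um.true_divide(
Traceback (most recent call last):
IndexError: index -1 is out of bounds for axis 0 with size 0
```

Run:
```python
from h import *
f=eyes.grab_frame("scene");C=cloud(f);hsv=cv2.cvtColor(f["img"],cv2.COLOR_BGR2HSV);ok=f["depth"]>0
ye=(hsv[...,0]>22)&(hsv[...,0]<34)&(hsv[...,1]>130)&(C[...,2]>0.15)&(C[...,2]<.27)&(abs(C[...,0]-.54)<.1)&(C[...,1]>-.03)&(C[...,1]<.05)&ok
q=C[ye];print(len(q),np.median(q,0).round(4),np.percentile(q,[3,97],axis=0).round(4))
cv2.imwrite("pics/s5.png",cv2.resize(f["img"][150:270,240:372],(660,600)))
for l in["tin","hammer","driver","pin","jar","bottle","reel"]:
    for r in eyes.silhouettes(l,f)[:1]: print(l,r["pixel"])
g=cv2.imread("pics/scene0.png");hsv=cv2.cvtColor(g,cv2.COLOR_BGR2HSV)
```

```text
149 [0.5848 0.0061 0.2058] [[ 0.5767 -0.0264  0.1998]
 [ 0.5904  0.0365  0.2088]]
tin [273.9, 277.7]
hammer [315.3, 317.6]
driver [183.8, 273.4]
pin [318.7, 458.1]
jar [156.3, 248.3]
bottle [150.6, 314.6]
reel [146.5, 279.6]
```

View pics/s5.png

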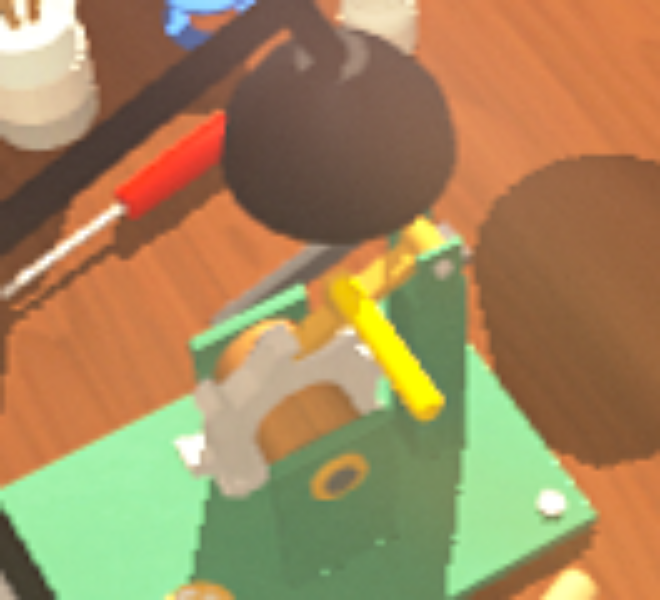

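The pawl (bar from (350,295) to (430,400)) lies in the tooth gap, level, with nose at about (310,345). The bystanders haven't moved, and the gripper is clear.

```bash
python3 -c "
from cell import order
print(order.job_done())"
```

```text
the job is handed in; nothing more can be done
None
```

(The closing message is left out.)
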